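Set up the lighted make-up mirror on the hotel counter

TASK

Get the make-up mirror ready for a guest: first pull the round mirror straight up until the lock button on its post clicks out and the mirror stays up by itself. Then turn the mirror on its post until it is square to its base, glass facing the same way as the lock button, and last switch its light on by pressing the raised end of the rocker switch on the base fully down. Let go of everything and leave the other things on the counter where they are.

Things in the scene. Friction and masses are not known exactly. Their poses are not given: they have to be found in the camera images.
- mirror_base: The heavy lighted make-up mirror's base, standing fast on the counter: a white slab 130 (x) x 330 (y) x 20 high, yawed at random. Origin: centre of its underside, on the post's axis. Its +x is the front (button side), z up. On it stands an upright square metal sleeve, 32 x 32, from z 20 to 126, in the middle; a rocker switch stands at y = -115 and a cream jar near y = +115.
- post (a joint): Metres the 23 mm square post is pulled up out of the sleeve; 0 = fully down. It carries the mirror straight up and weighs 0.28 to 0.45 kg with it; it sinks back by itself when let go unless locked. At about 0.066 the lock button springs out through a hole in the sleeve's front wall (centre 109 mm above the counter) and locks it, with about 4 mm of play: it then reads 0.065 to 0.071 and pulling further meets a hard stop.
- lock_button (a joint): Metres the 8 mm dark square lock button has sprung out of the post towards the base's +x; about 0 to 0.001 while held in by the sleeve wall, 0.009 when out (it then stands 4.5 mm proud of the sleeve).
- button_tip (a point): Centre of the outer face of the lock button; rides up with the post.
- mirror (a joint): Turn (rad, anticlockwise from above is positive) of the round mirror about the vertical post axis, relative to the base: 0 = square to the base, glass facing the base's +x, the button side. It starts at 0.6 to 1.25; stiff (0.04 N m friction), stays where it is left; stops at +-1.4.
- mirror_top (a point): Topmost point of the mirror's rim, on the post axis; 262 mm above the counter with the post down, about 328 when locked. The mirror is a round upright white disc, 120 dia x 14 thick, both faces flat, its centre 60 mm below this point. Site axes are the mirror's: x is the normal of the disc, out of the glass; y along the disc; z up. It can be pinched across its thickness from above, at the top of the rim.
- rocker (a joint): Tilt (rad) of the light's rocker switch: 0 = off, with the end towards the base's +x raised; 0.36 = on, that end fully down. About 1.5 N at the raised end moves it; it stays where it is left.
- rocker_raised (a point): Middle of the top face of the rocker's raised end (it starts 41 mm above the counter, and goes down 7 mm to be on). The grey rocker plate is 56 (base x) x 28 (base y) x 6, pivoted about its middle, 115 mm from the post towards the base's -y; this point lies 20 mm from the pivot line.
- cream_jar: Bystander, to be left alone: short round white cream jar with a metal cap, 50 dia x 45 high, stands on the free end of the mirror's base, opposite the rocker switch. Origin: centre of its underside.
- tumbler_a: Bystander, to be left alone: drinking glass 68 dia x 100 high, upright on the counter on the button side of the mirror base. Origin: centre of its underside.
- ramekin: Bystander, to be left alone: small white open dish 76 dia x 45 high, on the counter on the button side of the mirror base. Origin: centre of its underside.
- hairbrush: Bystander, to be left alone: wooden hairbrush 185 x 55 x 30, lying bristles down on the counter behind the mirror base. Origin: centre of its underside.
- mug: Bystander, to be left alone: white mug 76 dia x 75 high, standing on the low white tray at the robot's right. Origin: centre of its underside.
- tumbler_b: Bystander, to be left alone: second drinking glass 68 dia x 100 high, on the same tray. Origin: centre of its underside.
- lotion: Bystander, to be left alone: white lotion bottle with a black cap, 54 dia x 150 high, at the robot's left. Origin: centre of its underside.
- hairdryer: Bystander, to be left alone: grey hair dryer lying on its side, barrel 68 dia x 190 long, at the left. Origin: centre of its underside.

How it is judged:
By the outcome, as a careful person would: the job done as asked, in the order asked, and still so for the second after the job is handed in, with the robot touching nothing.
It also fails if it takes over 51 s, if anything falls off the work surface, if the arm or the gripper's body presses on something with over 40 N, if the wrist force passes 120 N, or if a joint passes its speed limit or range.

ROBOT

A 6-joint arm with a two-finger parallel gripper is mounted at the origin on the work surface. World frame = base frame: x ahead of the robot, y to its left, z up, the work surface at z = 0. Lengths are in m, angles in rad, forces in N, time in s.
With the tool pointing down it reaches from about 0.2 to 0.875 m from the base axis. Payload 3.4 kg.
Tool frame: the origin (TCP) lies between the finger pads; the fingertips stand 25 mm ahead of it and the grasp point (between the pads) lies 6 mm ahead of it (r.nose_length is the z of the fingertips in the tool frame, in m); z points along the fingers, x is the direction in which the jaws open and shut, and the axes are right-handed (so a half turn about z gives the same grasp; the last joint's range is limited). The gripper opens to 94 mm and grips with 3 to 60 N. Pads are 16 mm wide; open, the fingers measure 119 mm over their backs; the gripper's body (75 mm by 177 mm) begins 78 mm behind the grasp point.
Start: joints at [1.177, 0.276, 1.505, -0, 1.361, -0.121], TCP at [0.155, 0.554, 0.23] pointing down, gripper open.
Joint ranges: [-2.89, 2.89], [-0.75, 2.08], [0.22, 2.7], [-1.18, 4.32], [0.11, 2.71], [-2.7, 2.7]. Speed limits (rad/s): [2.57, 2.57, 3.14, 3.14, 3.14, 3.14].

INTERFACE

Orientations are given as a unit quaternion [w, x, y, z].
In Python, from plant import r, gripper_to, inverse_kinematics, vision, models, telemetry gives the robot as it stands. Calls block until the motion is done:
- r.move_to(position, orientation): joint-space move of the TCP to a pose.
- r.move_l(position, rot=None, vel=0.15, guard=None): straight line of the TCP; rot=None keeps the orientation; vel is the mean speed in m/s. With guard (N) it stops when the force on the tool has changed by that much, and returns True; else False.
- r.movej(angles): joint-space move.
- gripper_to(opening, f_grip=None): finger opening in m; f_grip is the grip in N (None keeps the last); returns when the fingers have stopped.
- r.hold(seconds).
- inverse_kinematics(position, orientation): joint angles nearest the present ones, or None.
- vision.snapshot(name): name is "scene" or "top" or "wrist"; returns the picture (384x512x3 uint8, red, green, blue); there is no depth.
- vision.get_calibration(name): a dict with "fx", "fy", "cx", "cy" (pixels), "position" and "orientation" of the camera in the world. Camera axes: x right, y down, z forward; pixel columns grow to the right and rows downward; lengths in m; the calibration is good to about 2 mm. A picture is of the moment at which its call begins: read the wrist's pose just before it. get_calibration takes no time and is no camera call; for the wrist camera it gives the pose at the moment of the call.
A pose or a line that the arm cannot do raises r.PlanningError and nothing moves.
- r.sign_off(): hands the job in, once; it reports no verdict.
Trained networks look in the newest picture that a camera, given by its name, has taken for a name from the list of things; names that differ only in an ending like _2 or _b are one class to them, and where a whole thing is asked for, a point or a joint stands for the part that bears it (a point fixed in the world has none). Each returns a list of dicts, best first, with "score" (0 to 1); they miss things now and then, are a little off and sometimes report something else, mostly with a low value. They report only what shows in the picture. A call takes as long as a camera call.
- models.boxes_of(thing, camera): "at" ([x, y, z] in m, in world coordinates, good to about 4 mm: the middle of the surface that is visible of it).
- models.regions_of(thing, camera): "pixels" (384x512 bool, what is visible of it).
- models.mark_of(thing, camera): "at" ([x, y, z] in m, in world coordinates, good to about 4 mm: a listed point, or the origin of a listed thing).
Readings, each from a call of its own:
- telemetry.current_t(): time.
- telemetry.current_joints(): joint angles.
- telemetry.current_dq(): joint speeds.
- telemetry.current_joint_efforts(): joint torques, N m.
- telemetry.current_ee_pos(): TCP position.
- telemetry.current_tool_rot(): TCP orientation.
- telemetry.current_wrist_force(): force on the tool from outside, world axes, zero at the start.
- telemetry.current_torque(): the same for the moment, N m.
- telemetry.current_opening(): finger opening in m.
Only numpy, scipy, OpenCV 4.12 (cv2) and the standard library are available. Lean on these libraries where they do the work, as an engineer would, in place of code of your own. Each camera call takes 0.05 s, during which the arm holds its last target.

## Working session

There is one attempt and no reset: what is moved stays moved. The work goes in short steps, each a Python script; the robot and the scene stay as the last script left them, time stands still between calls to the robot, and variables do not carry over. Pictures are saved under pics/ and viewed, and the job is handed in when it is done.

```bash
ls; mkdir -p pics; python3 - <<'E'
from plant import r, gripper_to, inverse_kinematics, vision, models, telemetry
import cv2
print(telemetry.current_t(), telemetry.current_ee_pos(), telemetry.current_tool_rot())
for c in ["scene","top"]:
    im=vision.snapshot(c); cv2.imwrite(f"pics/{c}0.png",im[:,:,::-1])
    k=vision.get_calibration(c); print(c,k)
    for n in ["mirror_base","mirror_top","button_tip","rocker_raised","cream_jar","tumbler_a","ramekin","hairbrush"]:
        print(c,n,[(m['at'],round(m['score'],2)) for m in models.mark_of(n,c)[:2]])
print(telemetry.current_t())
E
```

```text
pics
0.0 [0.15473042 0.55326855 0.22962597] [ 4.45176627e-04  7.96702920e-01  6.04370475e-01 -7.66945451e-04]
scene {'fx': 446.22382609505246, 'fy': 446.22382609505246, 'cx': 257.48825960072367, 'cy': 196.20823649195557, 'position': array([1.11063061, 0.98365678, 1.06037792]), 'orientation': array([-0.09401992,  0.213399  ,  0.87075724, -0.43290062])}
scene mirror_base [([0.5759, 0.0738, 0.0028], 0.87)]
scene mirror_top [([0.5714, 0.083, 0.2646], 0.88), ([0.6985, 0.1782, 0.0012], 0.53)]
scene button_tip [([0.4386, 0.4862, 0.0011], 0.56)]
scene rocker_raised [([0.5991, -0.0333, 0.0433], 0.6)]
scene cream_jar [([0.5754, 0.1913, 0.0254], 0.69)]
scene tumbler_a [([0.6979, 0.1787, 0.0006], 0.79), ([0.4383, -0.5685, 0.0066], 0.61)]
scene ramekin [([0.6994, 0.1807, 0.0014], 0.68), ([0.7177, 0.0236, -0.0019], 0.54)]
scene hairbrush [([0.435, 0.1104, -0.0004], 0.74)]
top {'fx': 364.00204701024023, 'fy': 364.00204701024023, 'cx': 250.8905040057214, 'cy': 184.10426185831838, 'position': array([ 0.33755045, -0.04190822,  1.37652628]), 'orientation': array([-0.07838562,  0.7394066 , -0.66462898,  0.07349752])}
top mirror_base [([0.5689, 0.081, -0.0019], 0.84), ([0.701, 0.1789, 0.0018], 0.47)]
top mirror_top [([0.5694, 0.0759, 0.2638], 0.67), ([0.5646, -0.5971, 0.0042], 0.62)]
top button_tip [([0.5716, 0.0793, 0.2629], 0.74), ([0.5678, -0.5953, 0.0073], 0.66)]
top rocker_raised [([0.6045, -0.0307, 0.042], 0.61)]
top cream_jar [([0.5738, 0.1975, 0.0242], 0.48)]
top tumbler_a [([0.4386, -0.5688, 0.0012], 0.76), ([0.5777, 0.1912, 0.0242], 0.7)]
top ramekin [([0.7207, 0.0156, 0.0003], 0.64)]
top hairbrush [([0.4355, 0.1118, 0.002], 0.71)]
0.9
```

View pics/scene0.png

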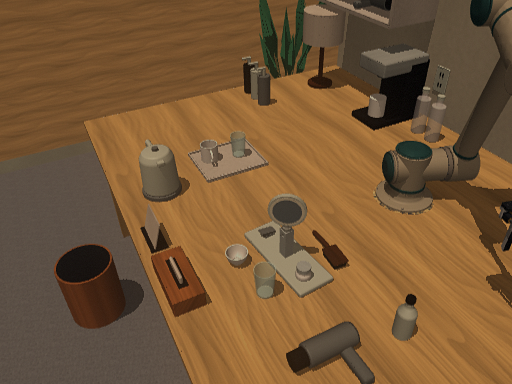

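View pics/top0.png

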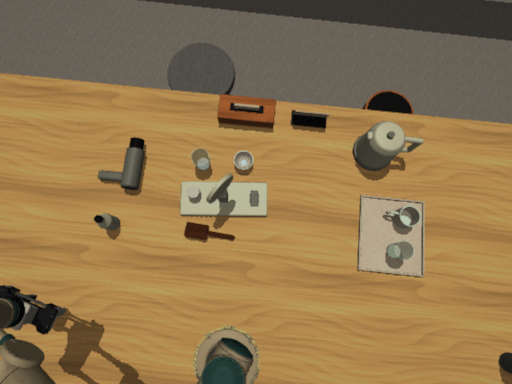

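The mirror stands mid-counter in both views: top view disc at about (220,187), base (180..268, 183..216), rocker at right (255,199), jar at left (194,195). Next I fit the base yaw and mirror angle from the regions.

```bash
cat > h.py <<'E'
import numpy as np, cv2
from scipy.spatial.transform import Rotation as R
from scipy.optimize import minimize
from plant import r, gripper_to, inverse_kinematics, vision, models, telemetry
def rot(q): return R.from_quat([q[1],q[2],q[3],q[0]]).as_matrix()
def proj(k,P):
    p=(np.atleast_2d(P)-k['position'])@rot(k['orientation'])
    return np.c_[k['fx']*p[:,0]/p[:,2]+k['cx'],k['fy']*p[:,1]/p[:,2]+k['cy']]
def ray(k,uv,z):
    d=rot(k['orientation'])@np.array([(uv[0]-k['cx'])/k['fx'],(uv[1]-k['cy'])/k['fy'],1]); c=k['position']
    return c+d*(z-c[2])/d[2]
def quat_down(a): # jaw axis x at world angle a, z down
    x=np.array([np.cos(a),np.sin(a),0]);z=np.array([0,0,-1.]);y=np.cross(z,x)
    q=R.from_matrix(np.c_[x,y,z]).as_quat(); return [q[3],q[0],q[1],q[2]]
def mir_pts(c,zc,ang,rad=.06,t=.007):
    n=np.array([np.cos(ang),np.sin(ang),0]);u=np.array([-n[1],n[0],0]);th=np.linspace(0,2*np.pi,60)
    rim=np.array([c[0],c[1],zc])+rad*(np.cos(th)[:,None]*u+np.sin(th)[:,None]*np.array([0,0,1]))
    return np.r_[rim+t*n,rim-t*n]
def base_pts(c,yaw):
    Rz=np.array([[np.cos(yaw),-np.sin(yaw)],[np.sin(yaw),np.cos(yaw)]])
    s=np.array([[1,1],[1,-1],[-1,-1],[-1,1]])*[.065,.165]
    b=s@Rz.T+c
    return np.r_[np.c_[b,np.full(4,.02)],np.c_[b,np.zeros(4)]]
def hullmask(uv):
    m=np.zeros((384*4,512*4),np.uint8); cv2.fillConvexPoly(m,cv2.convexHull(np.round(uv*4+1.5).astype(np.int32)),255)
    return cv2.resize(m,(512,384),interpolation=cv2.INTER_AREA)/255.
E
python3 - <<'E'
from h import *
for c in ["top","scene"]:
    im=vision.snapshot(c)
    for n in ["mirror_base","mirror"]:
        g=models.regions_of(n,c)
        for i,q in enumerate(g[:2]):
            m=q['pixels']; ys,xs=np.nonzero(m); print(c,n,i,q['score'],m.sum(),xs.min(),xs.max(),ys.min(),ys.max())
        if g: np.save(f"{c}_{n}.npy",g[0]['pixels'])
    x0,y0=(170,130) if c=="top" else (215,180)
    cr=cv2.resize(im[y0:y0+120,x0:x0+130,::-1],None,fx=5,fy=5,interpolation=cv2.INTER_CUBIC)
    for n,col in (("mirror_base",(0,0,255)),("mirror",(0,255,0))):
        try:m=np.load(f"{c}_{n}.npy")
        except Exception: continue
        m=cv2.resize(m[y0:y0+120,x0:x0+130].astype(np.uint8),None,fx=5,fy=5,interpolation=cv2.INTER_NEAREST)
        cv2.drawContours(cr,cv2.findContours(m,0,1)[0],-1,col,1)
    cv2.imwrite(f"pics/{c}_crop.png",cr)
E
```

```text
top mirror_base 0 0.78 2859 179 266 174 216
top mirror_base 1 0.24 526 386 419 206 227
top mirror 0 0.77 340 206 232 175 203
top mirror 1 0.62 340 191 209 148 170
scene mirror_base 0 0.82 3958 244 332 194 297
scene mirror 0 0.88 1021 269 305 194 227
scene mirror 1 0.22 1039 268 306 194 231
```

View pics/top_crop.png

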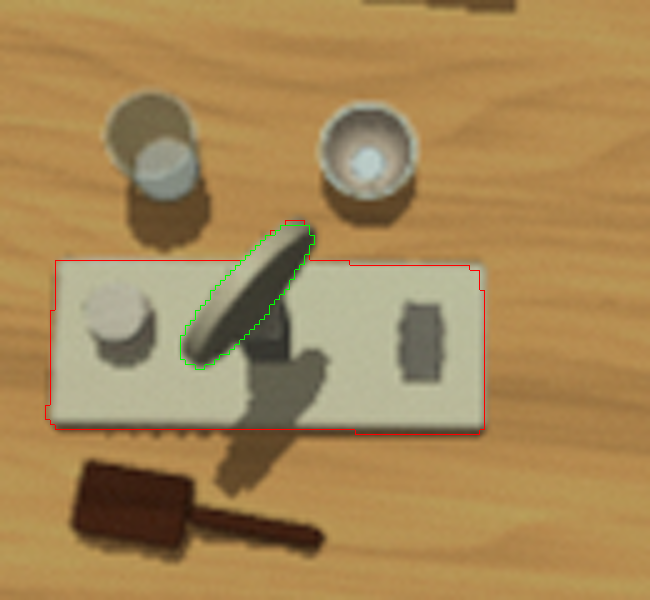

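View pics/scene_crop.png

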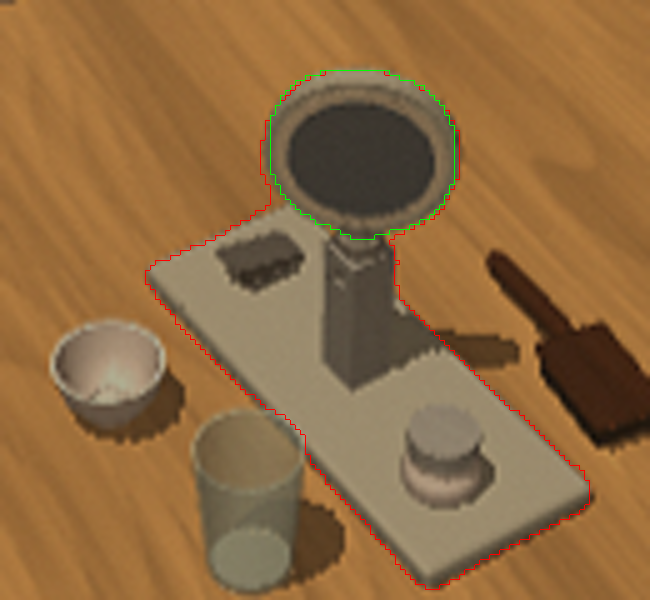

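```bash
cat > fit.py <<'E'
from h import *
def sleeve(c,yaw,zt):
    s=np.array([[1,1],[1,-1],[-1,-1],[-1,1]])*.016
    Rz=np.array([[np.cos(yaw),-np.sin(yaw)],[np.sin(yaw),np.cos(yaw)]]);b=s@Rz.T+c
    return np.r_[np.c_[b,np.full(4,zt)],np.c_[b,np.full(4,.02)]]
def fit(views,zc,x0):
    K={c:vision.get_calibration(c) for c in views}
    M={c:{n:np.load(f"{c}_{n}.npy").astype(float) for n in("mirror_base","mirror")} for c in views}
    def cost(p,only=None):
        t=0
        for c in views:
            o=p[4+2*views.index(c):6+2*views.index(c)]
            mm=hullmask(proj(K[c],mir_pts(p[:2],zc,p[2]+p[3]))+o)
            u=np.maximum.reduce([mm,hullmask(proj(K[c],base_pts(p[:2],p[2]))+o),hullmask(proj(K[c],sleeve(p[:2],p[2],.126))+o)])
            t+=3*abs(mm-M[c]["mirror"]).sum()+abs(u-np.maximum(M[c]["mirror_base"],M[c]["mirror"])).sum()
        return t+20*sum(np.square(p[4:]))
    x=np.r_[x0,np.zeros(2*len(views))]
    S=np.vstack([x]+[x+np.eye(len(x))[i]*d for i,d in enumerate([.01,.01,.08,.15]+[.7]*2*len(views))])
    s=minimize(cost,x,method="Nelder-Mead",options=dict(initial_simplex=S,maxiter=500,xatol=1e-4,fatol=.1))
    return s.x,s.fun
if __name__=="__main__":
    for v in (["top","scene"],["top"],["scene"]):
        for x0 in ([.571,.079,.07,.75],[.573,.077,.0,.9]): print(v,*[np.round(q,4) for q in fit(v,.202,x0)])
E
python3 fit.py
```

```text
['top', 'scene'] [ 0.5703  0.0802  0.0938  0.8431 -0.3499  0.5319 -0.3292  0.1297] 1078.5402
['top', 'scene'] [ 0.5708  0.0796  0.0888  0.862  -0.6405  0.6521 -0.2294  0.1136] 1083.3458
['top'] [ 0.5681  0.0816  0.0961  0.8651 -0.1881  0.2122] 364.408
['top'] [ 0.5672  0.082   0.09    0.8593 -0.1439  0.0211] 362.3406
['scene'] [0.5711 0.078  0.0992 0.8106 0.0222 0.2412] 666.6163
['scene'] [0.5712 0.0783 0.0921 0.8154 0.1844 0.1522] 670.5516
```

```bash
python3 - <<'E'
from h import *
c=np.array([.570,.080]); yaw=.093; w=.945
for off in (0,np.pi,-np.pi):
    for a,z in ((w,.36),(w,.254),(w,.322),(yaw,.322)):
        print(off,a,z,np.round(inverse_kinematics([*c,z],quat_down(a+off)),2))
    
x=rot(telemetry.current_tool_rot())[:,0]; print(np.arctan2(x[1],x[0]))
E
```

```text
0 0.945 0.36 [ 0.02  0.24  1.25 -0.    1.66 -0.93]
0 0.945 0.254 [ 0.02  0.26  1.46 -0.    1.41 -0.93]
0 0.945 0.322 [ 0.02  0.24  1.33 -0.    1.57 -0.93]
0 0.093 0.322 [ 0.02  0.24  1.33 -0.    1.57 -0.07]
3.141592653589793 0.945 0.36 [ 0.02  0.24  1.25 -0.    1.66  2.22]
3.141592653589793 0.945 0.254 [ 0.02  0.26  1.46 -0.    1.41  2.22]
3.141592653589793 0.945 0.322 [ 0.02  0.24  1.33 -0.    1.57  2.22]Traceback (most recent call last):
  File "<stdin>", line 5, in <module>
    return _wrapfunc(a, 'round', decimals=decimals, out=out)
    return _wrapit(obj, method, *args, **kwds)
    result = getattr(arr, method)(*args, **kwds)
TypeError: unsupported operand type(s) for *: 'NoneType' and 'float'
```

```bash
python3 - <<'E'
from h import *
t0=telemetry.current_t()
r.move_to([.570,.080,.37],quat_down(.945))
print(telemetry.current_t()-t0, telemetry.current_t())
k=vision.get_calibration("wrist"); im=vision.snapshot("wrist")
print(k)
print([(m['at'],m['score']) for m in models.mark_of("mirror_top","wrist")[:2]])
for w in (.945,):
    for q in proj(k,mir_pts([.570,.080],.202,w))[::3]: cv2.circle(im,tuple(np.round(q).astype(int).tolist()),1,(255,0,0),-1)
cv2.imwrite("pics/w1.png",im[:,:,::-1])
E
```

```text
2.3 3.5
{'fx': 331.7834861846165, 'fy': 331.7834861846165, 'cx': 248.6104364982802, 'cy': 195.5069314704958, 'position': array([0.51186408, 0.12319974, 0.52412857]), 'orientation': array([0.11168847, 0.8831076 , 0.45204717, 0.05744568])}
[([0.5726, 0.0788, 0.2618], 0.82)]
```

View pics/w1.png

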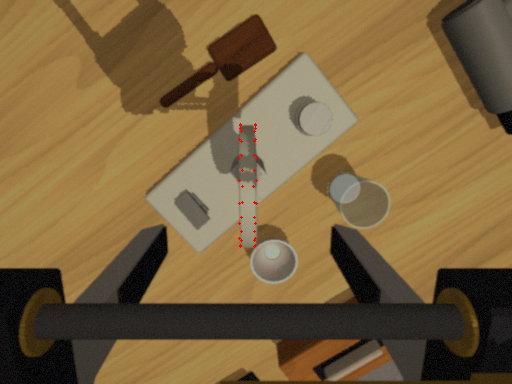

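The mirror shows edge-on at columns 239–257, rows 124–247, and the modelled outline lies on it. The base corners at about (303,53), (357,118), (200,251) and (147,197) give a check on yaw.

```bash
python3 - <<'E'
from h import *
k=vision.get_calibration("wrist")
P=[ray(k,u,.02)[:2] for u in ((303,53),(357,118),(200,251),(147,197))]
print(np.round(P,4), np.mean(P,0))
for a,b in((0,3),(1,2)):
    d=P[a]-P[b]; print(np.linalg.norm(d),np.arctan2(-d[0],d[1]))
# grasp
t0=telemetry.current_t()
c=[.5705,.080]
print(r.move_l([*c,.254],vel=.12,guard=8))
gripper_to(0.0,40)
print(telemetry.current_opening(),telemetry.current_ee_pos(),telemetry.current_wrist_force(),telemetry.current_t()-t0)
E
```

```text
[[ 0.4936  0.2314]
 [ 0.615   0.2469]
 [ 0.6469 -0.0721]
 [ 0.526  -0.0834]] [0.57037431 0.08066857]
0.3164455083188567 0.10254352033831002
0.3205952390996926 0.09974849567546204
False
0.014035288388853626 [0.57013955 0.07951954 0.25399079] [-0.41785207 -1.43391217  0.76345524] 2.3166999999999995
```

```bash
python3 - <<'E'
from h import *
t0=telemetry.current_t()
p=np.array(telemetry.current_ee_pos())
c=[.5705,.080]
print(r.move_l([*c,.254+.060],vel=.06,guard=25), telemetry.current_ee_pos(),telemetry.current_wrist_force())
print(r.move_l([*c,.254+.0695],vel=.02,guard=20), telemetry.current_ee_pos(),telemetry.current_wrist_force())
r.hold(.2);print(telemetry.current_wrist_force())
print(r.move_l([*c,.254+.061],vel=.02,guard=12), telemetry.current_ee_pos(),telemetry.current_wrist_force())
print(telemetry.current_opening(),telemetry.current_t()-t0)
im=vision.snapshot("scene"); print([(m['at'],m['score']) for n in("mirror_top","button_tip") for m in models.mark_of(n,"scene")[:2]])
cv2.imwrite("pics/s2.png",cv2.resize(im[160:310,200:350,::-1],None,fx=4,fy=4,interpolation=cv2.INTER_CUBIC))
E
```

```text
False [0.570159   0.07971256 0.31485416] [-3.13142714 -4.3765494  -2.62229342]
False [0.57024926 0.07971118 0.32432975] [-2.67884763 -4.1618089  -4.05156942]
[-1.87658865 -5.30631847 -4.32508527]
True [0.57001238 0.07943552 0.31972836] [-0.79244002 -0.74347369  4.347374  ]
0.013963677687284416 2.3333000000000004
[([0.5719, 0.0794, 0.3264], 0.78)]
```

View pics/s2.png

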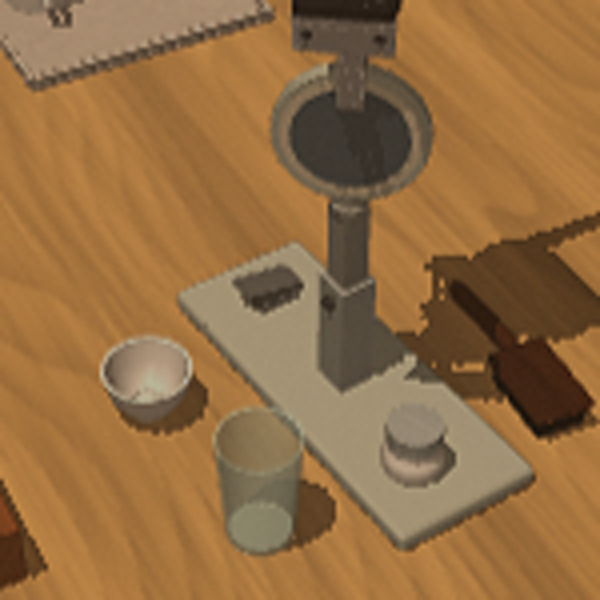

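The dark button now shows out of the sleeve at about (328,303) in the crop, and pushing down met a firm stop at +0.066, so it is locked. Now the turn.

```bash
python3 - <<'E'
from h import *
t0=telemetry.current_t()
c=[.5705,.080]
r.move_l([*c,.3215],vel=.03)
for a in np.linspace(.945,.096,4)[1:]:
    r.move_to([*c,.3215],quat_down(a))
x=rot(telemetry.current_tool_rot())[:,0]
print(np.arctan2(x[1],x[0]),telemetry.current_wrist_force(),telemetry.current_torque(),telemetry.current_ee_pos(),telemetry.current_opening(),telemetry.current_t()-t0)
for c in("top","scene"):
  im=vision.snapshot(c)
  x0,y0=(170,130) if c=="top" else (215,160)
  cv2.imwrite(f"pics/{c}3.png",cv2.resize(im[y0:y0+130,x0:x0+130,::-1],None,fx=4,fy=4,interpolation=cv2.INTER_CUBIC))
print(telemetry.current_t())
E
```

```text
0.1016196536147074 [-2.00398076 -3.71928607 -3.43959715] [-0.99278573  0.46816065 -0.12424342] [0.5702924  0.07973971 0.32132123] 0.01359947759065641 1.4916999999999998
9.9917
```

View pics/scene3.png

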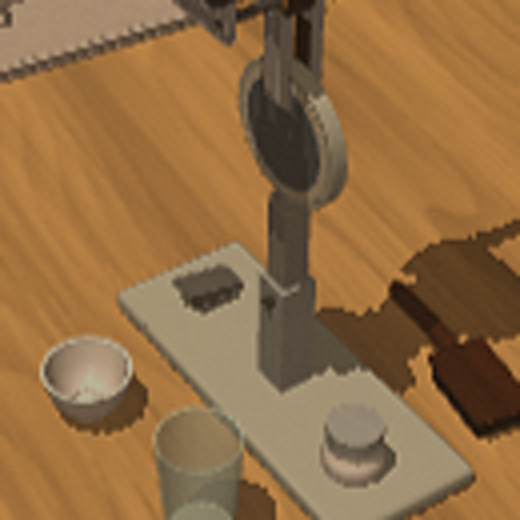

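```bash
python3 - <<'E'
from h import *
gripper_to(.06)
r.move_l([.5705,.080,.43],vel=.15)
k=vision.get_calibration("wrist"); im=vision.snapshot("wrist")
np.savez("w4.npz",im=im,**k)
for n in("mirror_base","mirror"):
    g=models.regions_of(n,"wrist")
    if g: np.save(f"wrist_{n}.npy",g[0]['pixels']); print(n,g[0]['score'],g[0]['pixels'].sum())
print([(n,m['at'],m['score']) for n in("mirror_top","button_tip","rocker_raised") for m in models.mark_of(n,"wrist")[:2]])
vision.snapshot("scene")
print([(n,m['at'],m['score']) for n in("mirror_top","button_tip","rocker_raised") for m in models.mark_of(n,"scene")[:2]])
cv2.imwrite("pics/w4.png",im[:,:,::-1]); print(telemetry.current_t())
E
```

```text
mirror_base 0.93 13916
mirror 0.84 2108
[('mirror_top', [0.5708, 0.0737, 0.3307], 0.56), ('rocker_raised', [0.6053, -0.0335, 0.0439], 0.76), ('rocker_raised', [0.717, 0.0183, -0.0009], 0.62)]
[('mirror_top', [0.5695, 0.0808, 0.3301], 0.77), ('button_tip', [0.6018, -0.0345, 0.0395], 0.46), ('rocker_raised', [0.6005, -0.036, 0.0438], 0.64), ('rocker_raised', [0.5742, 0.1916, 0.0241], 0.34)]
12.225
```

View pics/w4.png

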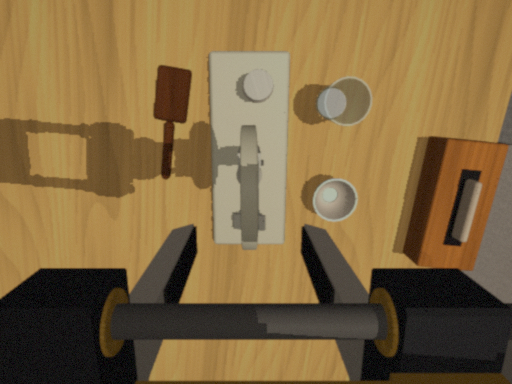

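```bash
python3 - <<'E'
from h import *
d=np.load("w4.npz"); k={n:d[n] for n in d.files if n!='im'}; k['fx']=float(k['fx'])
g=cv2.cvtColor(d['im'],cv2.COLOR_RGB2LAB).astype(float)
# base long edges: strongest gradient per row, subpixel
def edge(rows,cl,cr):
    P=[]
    for y in rows:
        e=np.abs(np.gradient(cv2.GaussianBlur(g,(5,5),1)[y,cl:cr],axis=0)).sum(1); i=e.argmax()
        P.append((cl+(e[max(0,i-2):i+3]*np.arange(max(0,i-2),i+3)[:len(e[max(0,i-2):i+3])]).sum()/e[max(0,i-2):i+3].sum(),y))
    P=np.array(P);P2=np.array([ray(k,p,.02)[:2] for p in P]); 
    f=np.polyfit(P2[:,1],P2[:,0],1); res=abs(P2[:,0]-np.polyval(f,P2[:,1])); ok=res<np.median(res)*3+1e-4
    f=np.polyfit(P2[ok,1],P2[ok,0],1); return -np.arctan(f[0]),np.polyval(f,.08),ok.sum()
print(edge(range(60,120),203,222),edge(range(60,230),280,297))
# mirror fit: compare mask
m=np.load("wrist_mirror.npy").astype(float)
ys,xs=np.nonzero(m);print(xs.min(),xs.max(),ys.min(),ys.max())
cost=lambda p:abs(hullmask(proj(k,mir_pts([.5705,.08],.268,p[0]))+p[1:])-m).sum()
for a0 in(.05,.1,.15):
    s=minimize(cost,[a0,0,0],method="Nelder-Mead",options=dict(initial_simplex=[[a0,0,0],[a0+.05,0,0],[a0,1,0],[a0,0,1]]));print(s.x,s.fun)
o=d['im'].copy()
for a,col in((.1,(255,0,0)),):
    for q in proj(k,mir_pts([.5705,.08],.268,a)): cv2.circle(o,tuple(np.round(q).astype(int).tolist()),0,col,-1)
cv2.imwrite("pics/w4c.png",cv2.resize(o[40:260,190:310,::-1],None,fx=2.7,fy=2.7,interpolation=cv2.INTER_NEAREST))
E
```

```text
(np.float64(0.08947000928990764), np.float64(0.5075563785919802), np.int64(60)) (np.float64(0.09464878519723842), np.float64(0.6344488615309202), np.int64(145))
240 259 126 249
[0.10188348 0.75774321 1.0547136 ] 159.6470588235294
[0.10028095 0.68413017 0.54401079] 159.98431372549018
[0.10075431 0.72638875 0.80078767] 161.9843137254902
```

View pics/w4c.png

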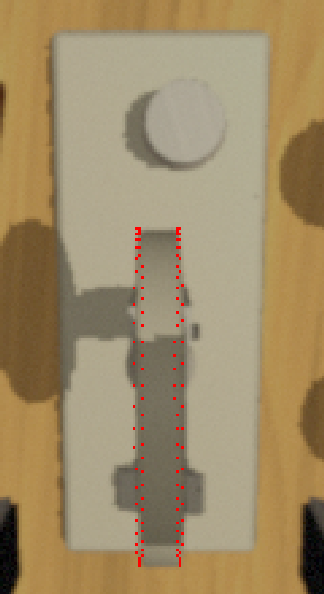

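The mirror is edge-on at columns 240–259. Its world angle is 0.10 and the base yaw is 0.09–0.095, so it is square to within about 0.01 rad. The button is visible in front. Next is the rocker, with the tool leaning away from the mirror because the camera and body would otherwise pass close to the disc.

```bash
cat >> h.py <<'E'
YAW=.093; C=np.array([.5707,.080])
def tilt_rot(t,a=YAW):
    x=np.array([np.cos(a),np.sin(a),0]);yb=np.array([-np.sin(a),np.cos(a),0])
    z=yb*np.sin(t)-np.array([0,0,1])*np.cos(t); return np.c_[x,np.cross(z,x),z]
def tip_pose(bx,by,z,t):
    M=tilt_rot(t); p=np.array([C[0]+bx*np.cos(YAW)-by*np.sin(YAW),C[1]+bx*np.sin(YAW)+by*np.cos(YAW),z])
    q=R.from_matrix(M).as_quat(); return p-M[:,2]*r.nose_length,[q[3],q[0],q[1],q[2]]
E
python3 - <<'E'
from h import *
for t in(.5,):
  for z in(.4,.15,.06,.034): print(t,z,np.round(tip_pose(.023,-.111,z,t)[0],3),inverse_kinematics(*tip_pose(.023,-.111,z,t)))
E
```

```text
0.5 0.4 [ 0.605 -0.04   0.422] [-0.43851671  0.37166379  1.01188833  0.46831599  1.98461561 -0.38961883]
0.5 0.15 [ 0.605 -0.04   0.172] [-0.43851671  0.46457699  1.47249796  0.42780236  1.48325834 -0.6301299 ]
0.5 0.06 [ 0.605 -0.04   0.082] [-0.43851671  0.54590119  1.57743879  0.44147163  1.31422122 -0.70964394]
0.5 0.034 [ 0.605 -0.04   0.056] [-0.43851671  0.573526    1.60229458  0.44797185  1.26684312 -0.73313598]
```

```bash
python3 - <<'E'
from h import *
gripper_to(.0,10)
p,q=tip_pose(.023,-.111,.40,.5); r.move_to(p,q)
p,q=tip_pose(.023,-.111,.075,.5); print(r.move_l(p,vel=.15,guard=15))
print(telemetry.current_ee_pos(),p,telemetry.current_t(),telemetry.current_wrist_force())
for c in("wrist","scene"):
  im=vision.snapshot(c)
  print([(m['at'],m['score']) for m in models.mark_of("rocker_raised",c)[:1]])
  if c=="scene": im=cv2.resize(im[160:310,200:350],None,fx=4,fy=4,interpolation=cv2.INTER_CUBIC)
  cv2.imwrite(f"pics/{c}5.png",im[:,:,::-1])
E
```

```text
False
[ 0.60537557 -0.04046088  0.09754818] [ 0.60502179 -0.04031825  0.09693956] 16.125 [0.46279601 0.11991952 0.51703271]
[]
[([0.5972, -0.0344, 0.039], 0.64)]
```

View pics/wrist5.png

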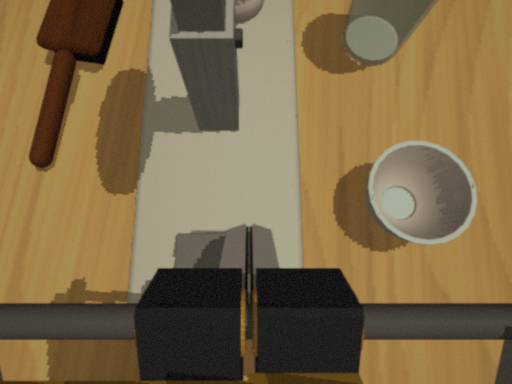

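View pics/scene5.png

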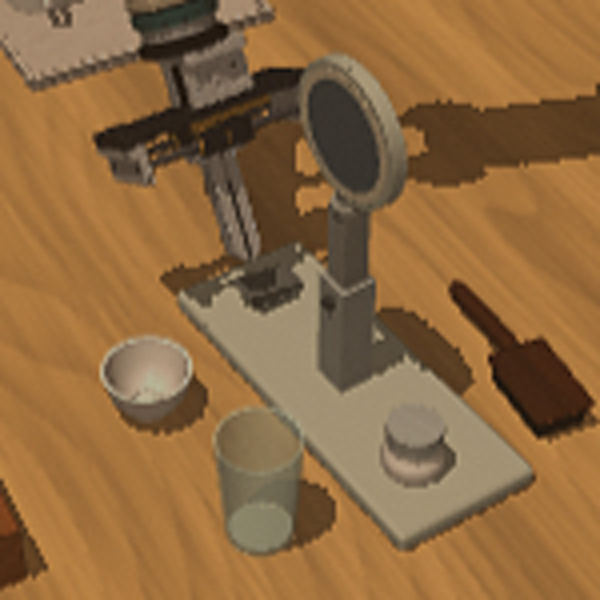

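The fingertips (crop about (247,255)) stand above the rocker (268,290), clear of the mirror. The post is still locked, with the button at (328,303). Pressing now.

```bash
python3 - <<'E'
from h import *
p,q=tip_pose(.023,-.111,.050,.5); print(r.move_l(p,vel=.06,guard=6),telemetry.current_ee_pos()[2]-p[2]+.05)
f0=telemetry.current_wrist_force()
p,q=tip_pose(.023,-.111,.030,.5); print(r.move_l(p,vel=.02,guard=10),telemetry.current_ee_pos()[2]-p[2]+.03,telemetry.current_wrist_force(),f0)
r.hold(.2); print(telemetry.current_ee_pos()[2]-p[2]+.03,telemetry.current_wrist_force())
im=vision.snapshot("scene"); cv2.imwrite("pics/s6.png",cv2.resize(im[160:310,200:350,::-1],None,fx=4,fy=4,interpolation=cv2.INTER_CUBIC))
print(telemetry.current_t())
E
```

```text
False 0.04957287831944607
True 0.036938558118459947 [-0.87676552 -0.69220598  5.84270389] [-0.4849693   0.15983033 -0.41881449]
0.03700536650306818 [-0.5532168  -1.14779697  4.94886277]
17.8583
```

View pics/s6.png

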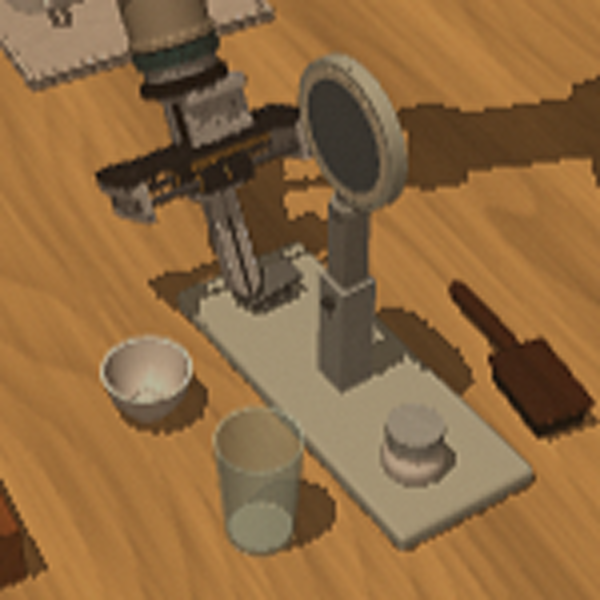

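```bash
python3 - <<'E'
from h import *
p,q=tip_pose(.023,-.111,.028,.5); print(r.move_l(p,vel=.02,guard=12),telemetry.current_ee_pos()[2]-p[2]+.028,telemetry.current_wrist_force())
p,q=tip_pose(.023,-.111,.10,.5); r.move_l(p,vel=.1)
p,q=tip_pose(.023,-.25,.28,.5); r.move_l(p,vel=.2)
for c in("wrist","scene","top"):
  im=vision.snapshot(c)
  print(c,[(n,m['at'],round(m['score'],2)) for n in("rocker_raised","mirror_top") for m in models.mark_of(n,c)[:1]])
  if c!="wrist":
    x0,y0=(170,130) if c=="top" else (200,160)
    im=cv2.resize(im[y0:y0+150,x0:x0+150],None,fx=4,fy=4,interpolation=cv2.INTER_CUBIC)
  cv2.imwrite(f"pics/{c}7.png",im[:,:,::-1])
print(telemetry.current_t())
E
```

```text
True 0.03679512421542354 [-0.92674114 -2.25613444  7.33789731]
wrist [('rocker_raised', [0.6052, -0.0332, 0.0324], 0.69), ('mirror_top', [0.4354, 0.1163, -0.001], 0.64)]
scene [('rocker_raised', [0.5973, -0.0356, 0.0344], 0.68), ('mirror_top', [0.4365, 0.4863, -0.0027], 0.27)]
top [('rocker_raised', [0.6048, -0.0344, 0.0338], 0.58)]
20.6417
```

View pics/wrist7.png

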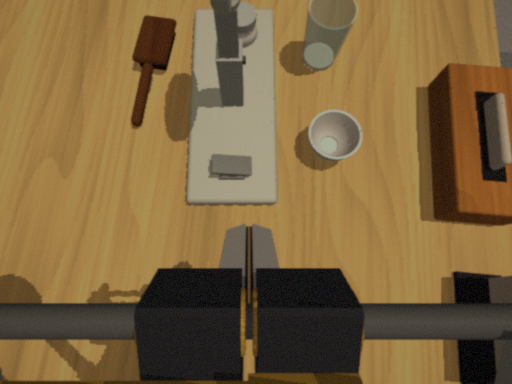

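View pics/scene7.png

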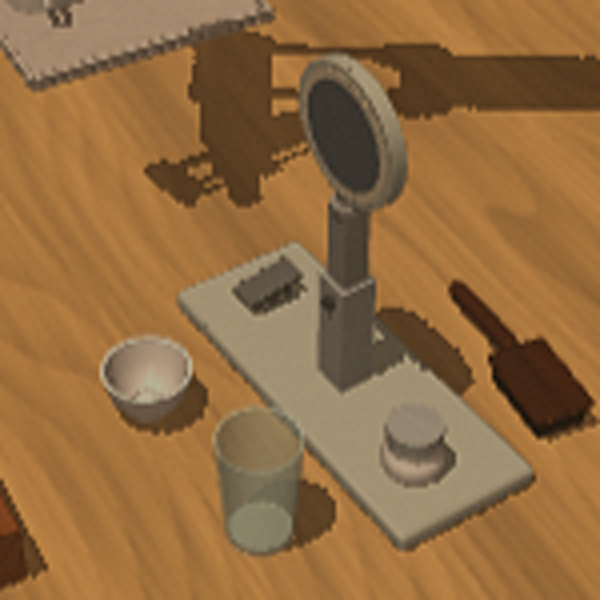

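View pics/top7.png

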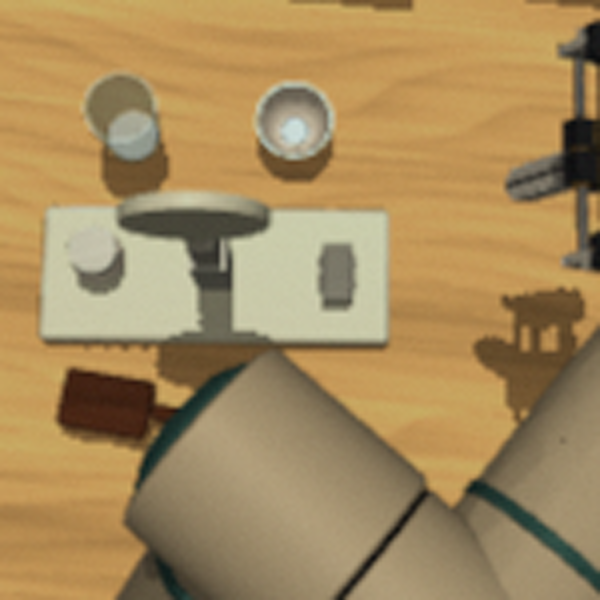

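The rocker's front end is down: the networks put it at 32–34 mm against 34 mm expected. The mirror is up with the button out (328,303), the disc is parallel to the base, the bystanders are in place and the arm is clear. Handing in.

```bash
python3 - <<'E'
from h import *
r.sign_off(); print(telemetry.current_t())
E
```

```text
the job is handed in; nothing more can be done
the job is handed in; nothing more can be done
```

The mirror is up and locked, turned square to its base, and its light switch is pressed on. I handed the job in at about 21 s of the 51 s allowed.

- **Post:** I pinched the mirror at the top of its rim and pulled it up about 70 mm. Easing back down met a firm stop at about 66 mm, and pictures after release showed the button out and the mirror still up.
- **Mirror angle:** After release, the mirror measured 0.100–0.102 rad and the base 0.089–0.095 rad, so it is square to within about 0.013 rad. The glass faces the button side.
- **Rocker:** I pressed the raised end with closed fingertips to a hard stop, about 7 to 8 N. Its end then read 32–34 mm high in all three cameras, against 34 mm expected when on.
- **Surroundings:** The bystanders near the base look unmoved in the pictures. I didn't recheck the mug and second glass on the tray, the lotion or the hair dryer, but the arm didn't work near them. The gripper ended clear of everything.

**Disagreements:** In the last pictures the network's reading of the mirror's top was unusable (wrong spots or no detection). I judged the mirror's height from the pictures and from its earlier reading of about 330 mm after release. It also never found the button itself, so the button was confirmed by eye and by the stop.

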